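# Clamp a bearing bush in the ratchet clamp

### The arm

A 7-joint arm with a two-finger parallel gripper is mounted at the origin on the work surface. World frame = base frame: x ahead of the robot, y to its left, z up, the work surface at z = 0. Lengths are in m, angles in rad, forces in N, time in s.
With the tool pointing down it reaches from about 0.425 to 0.95 m from the base axis. Payload 4.7 kg.
Tool frame: the origin (TCP) lies on the centre line of the jaws, within the pads' length; the fingertips stand robot.nose_length ahead of it and the grasp point (between the pads) lies 8 mm behind it (robot.nose_length is the distance from the TCP to the fingertips, in m); z points along the fingers, x is the direction in which the jaws open and shut, and the axes are right-handed (so a half turn about z gives the same grasp; the last joint's range is limited). The gripper opens to 85 mm and grips with 20 to 120 N. Pads are 22 mm wide; open, the fingers measure 114 mm over their backs; the gripper's body (76 mm by 85 mm) begins 54 mm behind the grasp point. The pads swing forward as they close: fully open they stand 13 mm farther back than shut.
Start: joints at [-1.368, 0.469, -0.049, 1.532, 0.024, 1.141, -0.082], TCP at [0.155, 0.657, 0.242] pointing down, gripper open.
Joint ranges: [-2.59, 2.59], [-0.33, 1.99], [-1.39, 1.29], [0.1, 2.45], [-1.04, 4.18], [0.21, 1.99], [-2.66, 2.66]. Speed limits (rad/s): [2.57, 2.57, 3.14, 3.14, 3.14, 3.14, 3.14].

### API

Orientations are given as [roll, pitch, yaw] about the fixed x, y, z axes, in that order (R = Rz(yaw) Ry(pitch) Rx(roll)).
In Python, from plant import robot gives the robot as it stands. Calls block until the motion is done:
- robot.goto(position, orientation): joint-space move of the TCP to a pose.
- robot.move_straight(position, vel=0.15, attitude=None, contact_N=None): straight line of the TCP; attitude=None keeps the orientation; vel is the mean speed in m/s. With contact_N (N) it stops when the force on the tool has changed by that much, and returns True; else False.
- robot.move_joints(angles): joint-space move.
- robot.grip(opening, strength=None): opening from 0.0 (shut) to 1.0 (fully open); strength is the grip in N (None keeps the last); returns when the fingers have stopped.
- robot.sleep(seconds).
- robot.inverse_kinematics(position, orientation): joint angles nearest the present ones, or None.
- robot.sense(): the state.
- robot.grab_frame(name): name is "scene" or "top"; returns a dict with "image" (384x512x3 uint8, red, green, blue), "range_z" (384x512 float32, m along the optical axis (not along the pixel's ray), 0 where there is no reading), "fx", "fy", "cx", "cy" (pixels), "dist_coeffs" ([k1, k2, p1, p2, k3] as OpenCV has them; the pictures are not rectified), "R" (3x3) and "t" (3): a world point X has camera coordinates R X + t. Camera axes: x right, y down, z forward; pixel columns grow to the right and rows downward; lengths in m; the calibration is good to about 2 mm. A picture is of the moment at which its call begins.
A pose or a line that the arm cannot do raises robot.IKError and nothing moves.
- robot.close_job(): hands the job in, once; it reports no verdict.
The state is a dict: "t": time; "joint_pos": joint angles; "joint_velocities": joint speeds; "effort": joint torques, N m; "tcp_pos": TCP position; "tcp_rot": TCP orientation; "wrist_force": force on the tool from outside, world axes, zero at the start; "torque": the same for the moment, N m; "opening": opening from 0.0 (shut) to 1.0 (fully open).
Only numpy, scipy, OpenCV 4.12 (cv2) and the standard library are available. Lean on these libraries where they do the work, as an engineer would, in place of code of your own. Each camera call takes 0.05 s, during which the arm holds its last target.

### The job

Stand the brass bearing bush in the green ratchet clamp, between the sprung pad and the V-block, and let go of it. Then turn the red knob clockwise until the slack is taken up and the bush is tight in the V against its stop, and go on for two clicks of the pawl past that point, no more, for the thin bush must not be crushed and the ratchet cannot be backed off; let go so that the pawl holds the clamp tight. Leave the grease tin, screwdriver and spanner where they are.

Things in the scene. Friction and masses are not known exactly. Their poses are not given: they have to be found in the camera images.
- clamp: the green ratchet clamp, fixed to the bench: base 110 mm (x) by 250 mm (y), its bed 14 mm above the bench. Origin on the bench under the clamp's line of action; y is the clamp axis, from the knob (axis at y = -85 mm) to the pad (face at y = +8 mm at the start) and on to the V-block and its end stop. The bed is open to both sides; pad and V are polished, so a bush a few mm off centre is centred as it is pressed
- bush_mid (a point): centre (half-way up) of the loose brass bearing bush, a plain upright tube 40 mm across and 50 mm high, about 0.25 kg, standing on the bench; z axis = its own axis
- vblock: aluminium V-block, 40 mm wide (x), 30 mm high. Origin: on the bed, where the bush's axis stands when seated in the V; y = clamp axis, away from the knob; z up. The V opens to -y; nothing of it is nearer than y = +9 mm. It is not fixed: it slides to +y with about 1 N of drag by an unknown slack of 0 to 10 mm up to its end stop; only then does the bush become tight
- pad: steel pressing pad, 46 mm wide, 10 mm thick, 30 mm high. Origin: under the middle of the face that presses on the bush, on the bed; y points to the V-block. At the start it is fully back and the bush goes in with 6 to 28 mm to spare along y. It rides on springs (3 N per mm, 11 mm of travel, no preload) in front of a carriage that the knob drives
- knob_grip (a point): on the knob's axis, 77 mm above the bench, 14 mm below the top of the red grip bar. The bar is 42 mm long (along this frame's y, which turns with the knob), 14 mm thick (x), 36 mm high; below it are a black hub 36 mm across (top 55 mm above the bench) and the toothed steel wheel, 72 mm across (top at 49 mm)
- knob (a joint): turn of the knob, rad, 0 at the start, grows clockwise from above. 24 teeth: the pawl clicks in at 0.262, 0.524, 0.785 ... and holds the wheel there; between clicks it may fall back to the last one when let go. The clamp closes 3 mm a tooth. Loose it needs 0.01 to 0.06 N m, with a brief kick at each click; once tight each tooth adds 9 N of clamping force and 0.1 N m. It can be let go and regrasped at any time
- pawl: yellow sprung pawl, 35 mm long, 8 mm thick, beside the toothed wheel on the clamp's +x side; origin on its pivot at its underside. Its tip is held against the teeth by a light spring. Do not touch it
- grease_tin: bystander: upright can, 64 mm across, 80 mm high; origin under its centre
- screwdriver: bystander: screwdriver 200 mm long lying along its x axis, blue handle 26 mm thick; origin under its middle
- spanner: bystander: steel spanner 180 mm long lying along its x axis, 8 mm thick; origin under its middle

How it is judged:
On the way, in this order (a step that is already met when the one before it is completed fails the run):
1. the bush stands released in the clamp, between pad and V-block (horizontal distance between bush_mid and vblock below 0.032 m and z of bush_mid in the frame of vblock below 0.03 m and angle between bush_mid's own z axis and vertical below 0.1 rad and contact force between the fingers and bush below 0.2 N), for 0.2 s.
2. the pad grips the bush (contact force between pad and bush above 6 N), for 0.1 s.
At the end, for the whole second after the job is handed in: The bush stands upright (within 0.08 rad) on the bed, seated in the V (axis within 5 mm of the V-block origin), pressed by the pad with 7 to 21 N (some 0.8 to 2.3 teeth past tight), everything at rest, with the pawl loaded by the wheel (over 0.8 N) (contact force between pad and bush between 7 and 21 N and contact force between pawl and knob above 0.8 N and horizontal distance between bush_mid and vblock below 0.005 m and z of bush_mid in the frame of vblock below 0.03 m and angle between bush_mid's own z axis and vertical below 0.08 rad and velocity of joint knob below 0.05 rad/s and linear speed of bush below 0.01 m/s); the robot touches nothing.
It fails at once if the bush is pressed by the pad with more than 24 N (contact force between pad and bush above 24 N).
It fails at once if a bystander is moved by more than 20 mm (distance of any of grease_tin, screwdriver, spanner from where it was at the start of the episode above 0.02 m).
It fails at once if the pawl is touched by the robot with more than 1 N (contact force between any of the fingers, the arm and pawl above 1 N).
It also fails if it takes over 67 s, if anything falls off the work surface, if the arm or the gripper's body presses on something with over 40 N, if the wrist force passes 120 N, or if a joint passes its speed limit or range.

## Working session

There is one attempt and no reset: what is moved stays moved. The work goes in short steps, each a Python script; the robot and the scene stay as the last script left them, time stands still between calls to the robot, and variables do not carry over. Pictures are saved under pics/ and viewed, and the job is handed in when it is done.

```bash
mkdir -p pics && ls
python3 - <<'E'
from plant import robot
import cv2, numpy as np
for n in ("scene","top"):
    f=robot.grab_frame(n)
    cv2.imwrite(f"pics/{n}0.png",f["image"][:,:,::-1])
    np.savez(f"{n}0.npz",**f)
    print(n,f["fx"],f["cx"],f["cy"],f["dist_coeffs"],(-f["R"].T@f["t"]).round(3),f["R"].round(3).tolist())
print(robot.nose_length,robot.sense())
E
```

```text
pics
scene 495.15023401585586 253.58616819644658 192.7372946900273 [-0.04369675  0.          0.          0.          0.        ] [1.392 0.433 1.162] [[-0.474, 0.88, -0.014], [0.698, 0.365, -0.616], [-0.537, -0.302, -0.787]]
top 380.64580098225815 254.8537372107803 193.54346074601435 [-0.00890308  0.          0.          0.          0.        ] [0.528 0.034 1.179] [[-0.011, -1.0, 0.02], [-0.994, 0.009, -0.105], [0.104, -0.021, -0.994]]
0.011 {'t': 0.1, 'joint_pos': array([-1.36793527,  0.46939269, -0.04861498,  1.53356041,  0.02409464,
        1.14098422, -0.08229171]), 'joint_velocities': array([ 1.22308244e-03, -8.76926708e-04,  1.46198220e-03, -3.96011638e-03,
       -2.32393427e-03, -4.44104801e-04,  1.10251656e-05]), 'effort': array([ 7.95867927e-04, -5.11514425e+01, -4.69074422e-02, -2.38390231e+01,
        1.07728699e-02,  4.33101231e-03, -9.50958224e-06]), 'tcp_pos': array([0.15490045, 0.65647778, 0.24135083]), 'tcp_rot': array([3.14154673e+00, 1.75879492e-03, 1.33908785e+00]), 'wrist_force': array([-0.25442324, -0.78600413,  0.38462596]), 'torque': array([-0.02914567, -0.03258504,  0.00580456]), 'opening': 0.9982600299955824}
```

View pics/scene0.png

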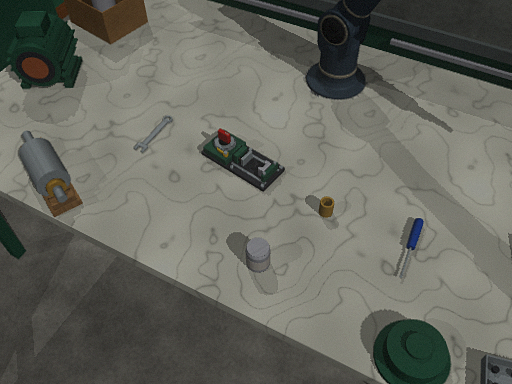

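View pics/top0.png

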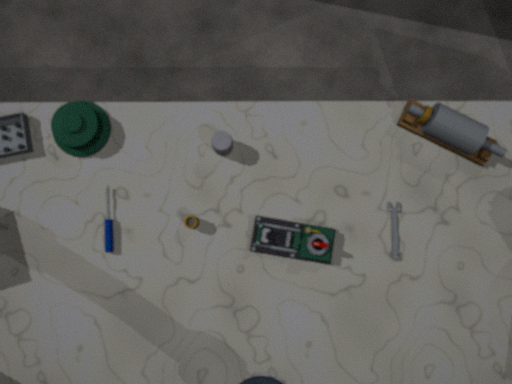

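```bash
cat > h.py <<'E'
import numpy as np, cv2
def K(f): return np.array([[f["fx"],0,f["cx"]],[0,f["fy"],f["cy"]],[0,0,1]],float)
def rays(f,px):
    p=cv2.undistortPoints(np.array(px,float).reshape(-1,1,2),K(f),np.array(f["dist_coeffs"],float)).reshape(-1,2)
    return np.c_[p,np.ones(len(p))]
def onplane(f,px,z):
    d=rays(f,px)@f["R"]; c=-f["R"].T@f["t"]
    return c+d*((z-c[2])/d[:,2])[:,None]
def cloud(f):
    v,u=np.mgrid[:384,:512]
    r=rays(f,np.c_[u.ravel(),v.ravel()])*f["range_z"].ravel()[:,None]
    X=(r-f["t"])@f["R"]
    X[f["range_z"].ravel()==0]=np.nan
    return X.reshape(384,512,3)
def proj(f,X):
    rv=cv2.Rodrigues(np.array(f["R"],float))[0]
    return cv2.projectPoints(np.array(X,float).reshape(-1,1,3),rv,np.array(f["t"],float),K(f),np.array(f["dist_coeffs"],float))[0].reshape(-1,2)
E
python3 - <<'E'
import numpy as np,cv2
from h import *
for n,(u0,v0,u1,v1),s in (("scene",(190,115,340,225),5),("top",(240,205,350,275),7)):
    f=np.load(f"{n}0.npz")
    im=cv2.resize(f["image"][v0:v1,u0:u1,::-1],None,fx=s,fy=s,interpolation=cv2.INTER_CUBIC)
    im=np.clip(im.astype(float)*1.6,0,255).astype(np.uint8)
    cv2.imwrite(f"pics/{n}0z.png",im)
    C=cloud(f); hsv=cv2.cvtColor(f["image"],cv2.COLOR_RGB2HSV)
    print(n,"bench z",np.nanmedian(C[300,60:100,2]), np.nanmedian(C[...,2][(C[...,2]<.02)]))
    h=hsv[...,0];s_=hsv[...,1];v=hsv[...,2]
    for nm,m in (("red",((h<6)|(h>174))&(s_>150)&(v>60)),("brass",(h>14)&(h<26)&(s_>120)),("green",(h>40)&(h<85)&(s_>80)),("yellow",(h>24)&(h<34)&(s_>120)&(v>80)),("blue",(h>105)&(h<125)&(s_>150))):
        k,l,st,ce=cv2.connectedComponentsWithStats(m.astype(np.uint8))
        for i in range(1,k):
            if st[i,4]>8:
                P=C[l==i]; print(nm,st[i],ce[i].round(1),np.nanmedian(P,0).round(3),"zmax",np.nanmax(P[:,2]).round(3))
E
```

```text
scene bench z -0.7490573799688054 -0.0012684907381170095
red [218 129  13  14 113] [223.6 135.5] [ 0.5  -0.17  0.08] zmax 0.095
brass [  64    0   84   44 1920] [109.   17.6] [ 0.16  -0.866  0.069] zmax 0.145
brass [217 147  11  10  35] [221.9 152.1] [ 0.537 -0.156  0.047] zmax 0.055
brass [ 43 179  39  36 622] [ 60.8 196.6] [ 0.899 -0.486  0.03 ] zmax 0.086
brass [319 197  15  20 240] [326.  206.7] [0.577 0.204 0.035] zmax 0.056
green [   0    0   82   89 4808] [37.1 38. ] [ 0.432 -0.928  0.125] zmax 0.245
green [212   0 106  31 539] [271.   14.3] [-0.494 -0.504 -0.159] zmax -0.131
green [261   0  63  17 274] [294.9   6.9] [-0.495 -0.387 -0.087] zmax -0.063
green [ 362   25  150   64 1886] [430.2  52.9] [-0.493  0.231 -0.125] zmax 0.218
green [204 137  43  28 398] [228.1 150.5] [ 0.524 -0.134  0.04 ] zmax 0.053
green [261 164  17  18 115] [269.3 171.6] [0.528 0.004 0.038] zmax 0.05
green [  0 214  26  45 517] [ 10.  239.7] [ 0.894 -1.063 -0.625] zmax -0.468
green [ 374  320   77   64 4061] [411.8 353.5] [0.88  0.544 0.061] zmax 0.08
blue [407 218  16  32 250] [415.  233.2] [0.535 0.455 0.024] zmax 0.03
top bench z 0.0008397425525658558 -0.0016424220581548782
red [312 241  16   7  72] [319.4 244.1] [ 0.496 -0.173  0.09 ] zmax 0.096
brass [408 100  13   6  22] [413.7 102.6] [ 0.93  -0.49   0.037] zmax 0.043
brass [399 107  34  34 402] [415.4 120.7] [ 0.87  -0.496  0.034] zmax 0.084
brass [434 139  57  26 203] [470.7 153.9] [ 0.764 -0.689  0.02 ] zmax 0.044
brass [185 216  13  12  83] [191.  221.6] [0.565 0.202 0.048] zmax 0.057
green [  52  101   58   55 2420] [ 80.1 127.6] [0.849 0.532 0.061] zmax 0.08
green [292 225  42  37 635] [311.7 243.4] [ 0.498 -0.144  0.039] zmax 0.052
green [256 228   6  13  51] [258.2 233.7] [0.526 0.002 0.044] zmax 0.049
yellow [312 230   7   3  13] [315.1 230.8] [ 0.533 -0.167  0.048] zmax 0.052
blue [106 220   7  32 198] [108.6 235.8] [0.525 0.449 0.024] zmax 0.031
```

View pics/scene0z.png

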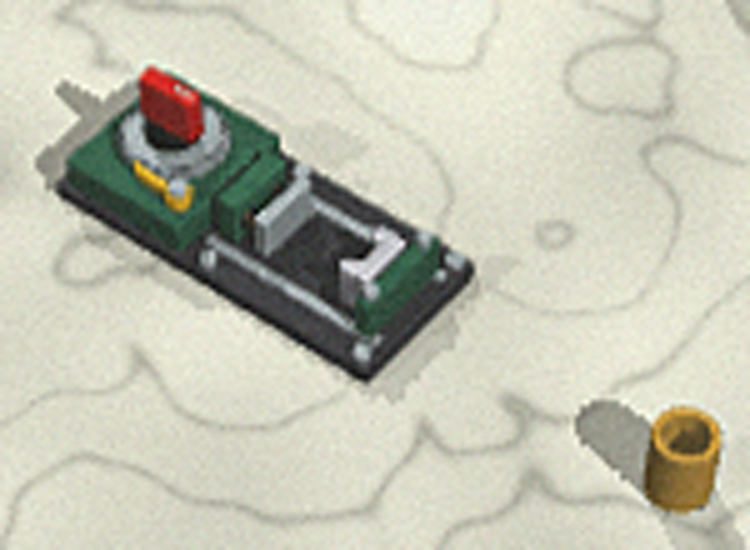

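View pics/top0z.png

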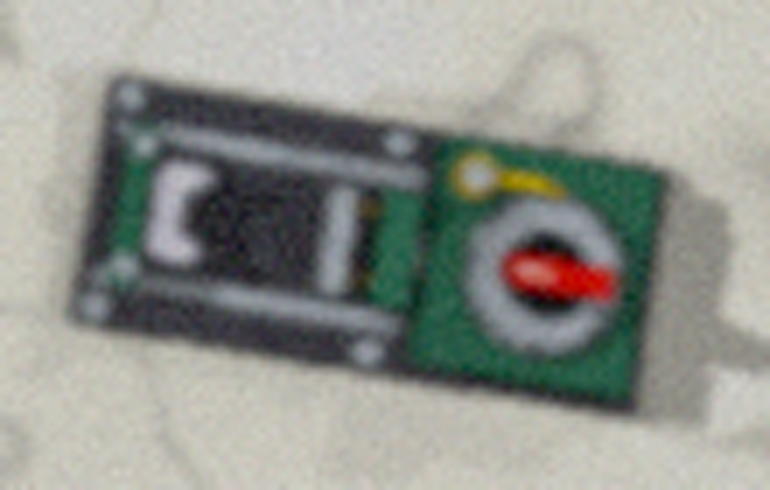

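Run:
```python
import numpy as np,cv2
from h import *
from scipy.optimize import least_squares
for n in ("scene","top"):
    f=np.load(f"{n}0.npz"); C=cloud(f)
    z=C[...,2]; b=z[(np.abs(C[...,0]-.45)<.05)&(np.abs(C[...,1]-.1)<.05)]; print(n,"bench",np.mean(b).round(4),np.std(b).round(4))
    hsv=cv2.cvtColor(f["image"],cv2.COLOR_RGB2HSV); h,s,v=cv2.split(hsv)
    m=(h>10)&(h<30)&(s>90)&(np.hypot(C[...,0]-.57,C[...,1]-.204)<.05)
    k,l,st,ce=cv2.connectedComponentsWithStats(m.astype(np.uint8)); i=1+np.argmax(st[1:,4]); print(st[i],ce[i])
    cn=cv2.findContours((l==i).astype(np.uint8),cv2.RETR_EXTERNAL,cv2.CHAIN_APPROX_NONE)[0][0].reshape(-1,2)
    P=C[(l==i)]; P=P[np.isfinite(P[:,0])]; top=P[P[:,2]>.042]
    print("top pts",len(top),top.mean(0).round(4),cv2.minEnclosingCircle(top[:,:2].astype(np.float32)))
    # upper hull = rim contour: silhouettes projected on z=.05 plane
    q=onplane(f,cn,.05); print("rim proj ext",q.min(0).round(4),q.max(0).round(4))
    # side/outer pts fit r=.02
    cam=-f["R"].T@f["t"]; d=(cam[:2]-P[:,:2].mean(0)); d/=np.linalg.norm(d)
    e=np.c_[-d[1],d[0]].T if 0 else np.array([-d[1],d[0]])
    a=q[:,:2]@e; a0=q[:,:2]@d
    print("lateral width",a.max()-a.min(),"far edge",a0.min(),"centre est",((a.max()+a.min())/2*e+(a0.min()+.02)*d).round(4))
```

```text
scene bench 0.0001 0.0026
[319 196  15  22 261] [325.95785441 206.60536398]
top pts 97 [0.5672 0.2032 0.0485] ((0.5666862726211548, 0.20460382103919983), 0.021111205220222473)
rim proj ext [0.5469 0.1841 0.05  ] [0.6179 0.2316 0.05  ]
lateral width 0.038802286362731975 far edge 0.5805569001632461 centre est [0.5668 0.2034]
top bench -0.0004 0.0022
[184 215  15  14 107] [190.82242991 221.53271028]
top pts 71 [0.5657 0.2013 0.0485] ((0.5652292370796204, 0.2017117142677307), 0.019336728379130363)
rim proj ext [0.546 0.179 0.05 ] [0.5843 0.2202 0.05  ]
lateral width 0.03730119596962167 far edge -0.33960366818093796 centre est [0.5653 0.2007]
```

Run:
```python
import numpy as np,cv2
from h import *
f=np.load("top0.npz")
def zp(x,y): return [(x+.5)/7-.5+240,(y+.5)/7-.5+205]
for nm,p,z in (("TL",(118,75),.014),("BL",(70,322),.014),("BR",(632,410),.014),("TR",(675,170),.014),("wheel",(545,276),.049),("padtopface L",(328,185),.044),("padface B",(316,290),.044),("Vhorn T",(215,165),.044),("Vhorn B",(203,262),.044),("Vback T",(152,165),.044),("Vback B",(145,262),.044),("stopfront T",(155,140),.04),("pivot",(475,175),.05),("barR",(614,285),.091),("barL",(505,268),.091)):
    print(nm,onplane(f,[zp(*p)],z)[0].round(4))
f=np.load("scene0.npz")
def zp(x,y): return [(x+.5)/5-.5+190,(y+.5)/5-.5+115]
for nm,p,z in (("corner near",(367,378),.014),("corner right",(472,268),.014),("left",(60,190),.014),("wheel",(174,138),.049),("padtop L",(262,212),.044),("padtop R",(310,180),.044),("Vhorn +x",(342,262),.044),("Vback+x",(360,272),.044),("Vhorn -x",(384,228),.044),("Vback -x",(404,240),.044),("bar near top",(202,103),.091),("bar far top",(148,68),.091)):
    print(nm,onplane(f,[zp(*p)],z)[0].round(4))
```

```text
TL [0.5831 0.0054 0.014 ]
BL [0.4765 0.0275 0.014 ]
BR [ 0.4356 -0.2156  0.014 ]
TR [ 0.539  -0.2378  0.014 ]
wheel [ 0.4947 -0.173   0.049 ]
padtopface L [ 0.534  -0.0825  0.044 ]
padface B [ 0.4899 -0.0765  0.044 ]
Vhorn T [ 0.543  -0.0346  0.044 ]
Vhorn B [ 0.5022 -0.0289  0.044 ]
Vback T [ 0.5433 -0.0078  0.044 ]
Vback B [ 0.5025 -0.0043  0.044 ]
stopfront T [ 0.554  -0.0094  0.04  ]
pivot [ 0.5375 -0.1443  0.05  ]
barR [ 0.492  -0.1933  0.091 ]
barL [ 0.4994 -0.149   0.091 ]
corner near [0.5878 0.0125 0.014 ]
corner right [0.4819 0.0296 0.014 ]
left [ 0.5437 -0.2289  0.014 ]
wheel [ 0.4995 -0.1691  0.049 ]
padtop L [ 0.5244 -0.0927  0.044 ]
padtop R [ 0.4876 -0.0794  0.044 ]
Vhorn +x [ 0.5374 -0.0307  0.044 ]
Vback+x [ 0.5394 -0.0175  0.044 ]
Vhorn -x [ 0.5017 -0.021   0.044 ]
Vback -x [ 0.5047 -0.0059  0.044 ]
bar near top [ 0.5001 -0.1461  0.091 ]
bar far top [ 0.4893 -0.1906  0.091 ]
```

Run:
```python
import numpy as np,cv2
from h import *
from plant import robot
a=.178; ax=np.array([np.cos(a),-np.sin(a)]); ay=np.array([np.sin(a),np.cos(a)])
O=np.array([.497,-.171])+.085*ay; print("O",O)
for n in ("scene","top"):
    f=np.load(f"{n}0.npz"); C=cloud(f); d=C[...,:2]-O
    x=d@ax; y=d@ay
    for lo in range(-55,55,10):
        m=(x*1000>=lo)&(x*1000<lo+10)
        print(n,lo,[ (int(1000*np.median(C[...,2][m&(y*1000>=yl)&(y*1000<yl+8)])) if (m&(y*1000>=yl)&(y*1000<yl+8)).any() else None) for yl in range(-32,112,8)])
    m=(np.hypot(C[...,0]-.75,C[...,1]-.12)<.12)&(C[...,2]>.06); print("tin",np.nanmedian(C[m],0))
yaw0=-a
for p in ([.566,.202,.15],[.519,-.047,.12],[.497,-.171,.12]):
    for k in (0,np.pi):
        q=robot.inverse_kinematics(p,[np.pi,0,yaw0+k]); print(p,k,None if q is None else np.round(q,2))
```

```text
O [ 0.51205023 -0.08734302]
scene -55 [16, 15, 12, 14, 13, 12, 15, 13, 13, 13, 12, 13, 16, None, 14, 14, 13, 4]
scene -45 [14, 18, 16, 12, 15, 12, 17, 14, 15, 14, None, None, 14, None, None, 12, 14, 3]
scene -35 [44, None, None, None, 16, 15, 14, 15, 14, 14, 12, None, None, None, 51, 38, 17, 6]
scene -25 [48, 42, 39, 44, 33, 13, 16, 13, 14, 16, 13, 43, 45, 44, 42, 35, 17, 4]
scene -15 [47, 44, 37, 43, 35, 13, 14, 15, 12, 16, 16, None, 46, 45, 41, 37, 16, 4]
scene -5 [47, 38, 41, 44, 30, 14, 16, 15, 14, 15, None, None, 43, 42, 40, 37, 13, 5]
scene 5 [47, 43, 35, 42, 39, 15, 14, 16, 14, 14, 13, 44, 44, 44, 43, 34, 14, 3]
scene 15 [41, 32, 32, 23, 30, 14, 13, 13, 15, 14, 12, 21, 26, 35, 48, 28, 14, 9]
scene 25 [14, 14, 14, 14, 14, 14, 15, 14, 14, 14, 15, 14, 15, 15, 35, 37, 15, 5]
scene 35 [15, 15, 15, 15, 14, 15, 15, 14, 14, 12, 14, 15, 13, 13, 13, 15, 17, 6]
scene 45 [12, 13, 9, 9, 10, 11, 13, 11, 9, 11, 12, 9, 11, 9, 11, 14, 12, 7]
tin [0.81019512 0.1124333  0.07938966]
top -55 [13, 17, 12, 14, 14, 13, 12, 13, 14, 12, 14, 11, 13, 13, 12, 13, 17, 2]
top -45 [14, 15, 12, 13, 13, 12, 13
[... 554 characters left out ...]
, 13, 12, 13, 13, 13, 13, 13, 13, 43, 43, 14, 10]
top 35 [13, 16, 13, 11, 13, 14, 13, 12, 14, 13, 13, 12, 12, 12, 12, 14, 16, 5]
top 45 [14, 14, 11, 11, 12, 13, 13, 12, 13, 14, 10, 12, 12, 12, 14, 12, 15, 2]
tin [0.7999193  0.1087289  0.07900712]
[0.566, 0.202, 0.15] 0 [-0.78  0.48  0.5   1.83 -0.28  0.9  -0.33]
[0.566, 0.202, 0.15] 3.141592653589793 [-0.31  0.45 -0.14  1.8   0.08  0.9   2.48]
[0.519, -0.047, 0.12] 0 [-0.63  0.48  0.83  2.05 -0.49  0.82  0.31]
[0.519, -0.047, 0.12] 3.141592653589793 [ 0.86  0.68 -1.18  1.97  0.75  1.02  2.29]
[0.497, -0.171, 0.12] 0 [-0.45  0.53  0.94  2.05 -0.57  0.85  0.64]
[0.497, -0.171, 0.12] 3.141592653589793 [-0.55  0.62  1.11  2.05 -0.71  0.92 -2.36]
```

```bash
cat >> h.py <<'E'
A=.178; AX=np.array([np.cos(A),-np.sin(A)]); AY=np.array([np.sin(A),np.cos(A)])
KN=np.array([.497,-.171]); O=KN+.085*AY
def W(x,y): return O+x*AX+y*AY
def zoom(f,box,s,name,g=1.6):
    u0,v0,u1,v1=box
    im=cv2.resize(f["image"][v0:v1,u0:u1,::-1],None,fx=s,fy=s,interpolation=cv2.INTER_CUBIC)
    cv2.imwrite(name,np.clip(im.astype(float)*g,0,255).astype(np.uint8))
E
python3 - <<'E'
from h import *
from plant import robot
ori=[np.pi,0,-A]
robot.goto([.566,.202,.12],ori); print(robot.sense()["t"])
robot.move_straight([.566,.202,.030],vel=.12); 
robot.grip(0.0,30); s=robot.sense(); print(s["t"],s["opening"],s["wrist_force"],s["torque"],s["tcp_pos"])
robot.move_straight([.566,.202,.12],vel=.15); s=robot.sense(); print(s["t"],s["opening"],s["wrist_force"],s["torque"],s["joint_pos"])
f=robot.grab_frame("scene"); zoom(f,(190,90,390,240),4,"pics/s1.png")
E
```

```text
2.3333
3.7167 0.45737882457974854 [-2.2702486   0.28177229  2.84632075] [-0.00649114  0.22277225  0.00432555] [0.56619517 0.20220156 0.03051664]
4.4667 0.45904578410355695 [ 0.05607158 -0.91964023 -2.65907157] [-0.00050578 -0.00062514  0.0558814 ] [-0.77125556  0.51497226  0.48557789  1.85642206 -0.31161553  0.84781851
 -0.30799004]
```

View pics/s1.png

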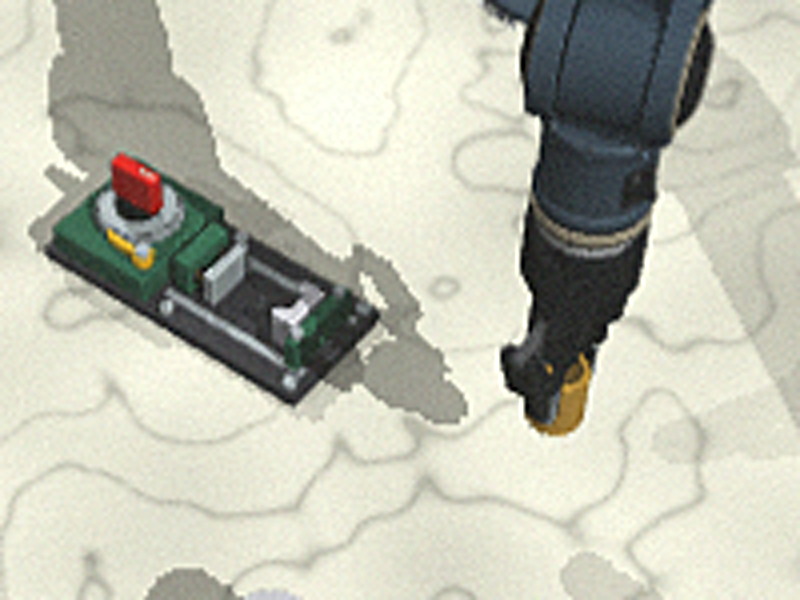

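Run:
```python
from h import *
from plant import robot
p=W(-.001,.040); print(p)
robot.goto([*p,.12],[np.pi,0,-A])
robot.move_straight([*p,.054],vel=.15)
f=robot.grab_frame("scene"); zoom(f,(190,90,340,202),5,"pics/s2.png")
c=robot.move_straight([*p,.043],vel=.03,contact_N=4); s=robot.sense(); print(c,s["t"],s["tcp_pos"],s["wrist_force"],s["torque"],s["joint_pos"].round(2))
```

```text
[ 0.51814849 -0.04779797]
True 6.5333 [ 0.51871345 -0.04769154  0.04414147] [ 0.52150308 -0.51234692  2.26753334] [-0.01277659 -0.18697197 -0.00137809] [-0.34  0.52  0.45  2.09 -0.39  0.61  0.2 ]
```

View pics/s2.png

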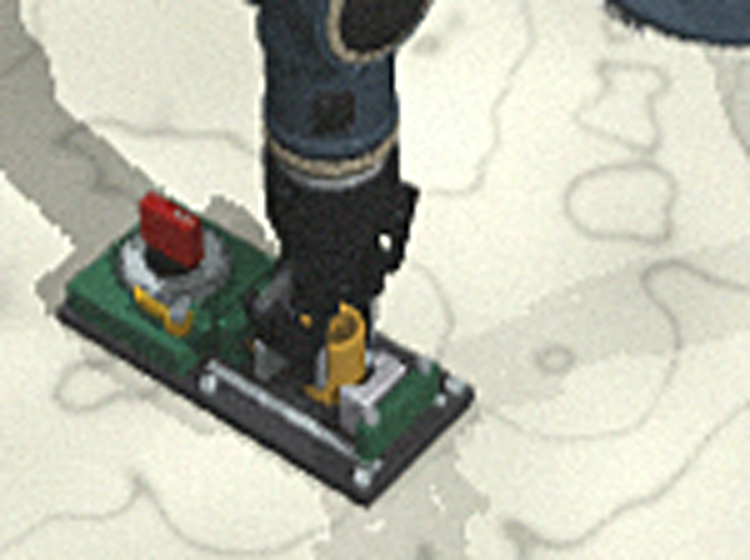

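Run:
```python
from h import *
from plant import robot
robot.grip(.75); p=robot.sense()["tcp_pos"]
robot.move_straight([p[0],p[1],.15],vel=.2)
k=KN; robot.goto([*k,.15],[np.pi,0,-A+np.pi]); s=robot.sense(); print(s["t"],s["joint_pos"].round(2),s["torque"],s["opening"])
f=robot.grab_frame("scene"); zoom(f,(190,90,340,202),5,"pics/s3.png"); np.savez("scene3.npz",**f)
f=robot.grab_frame("top"); zoom(f,(240,205,350,275),7,"pics/t3.png");np.savez("top3.npz",**f)
```

```text
9.7333 [ 1.11  0.62 -1.17  1.94  0.67  1.04  2.6 ] [ 0.02523152 -0.0100776  -0.02009267] 0.7499176901153782
```

View pics/s3.png

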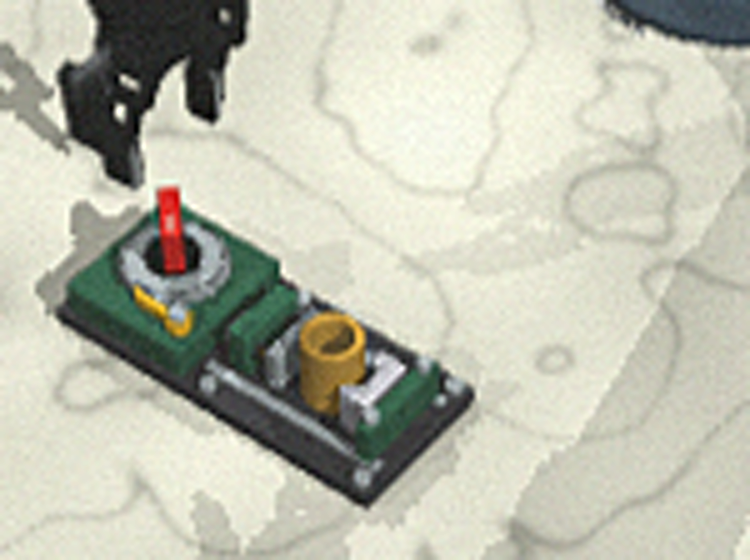

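View pics/t3.png

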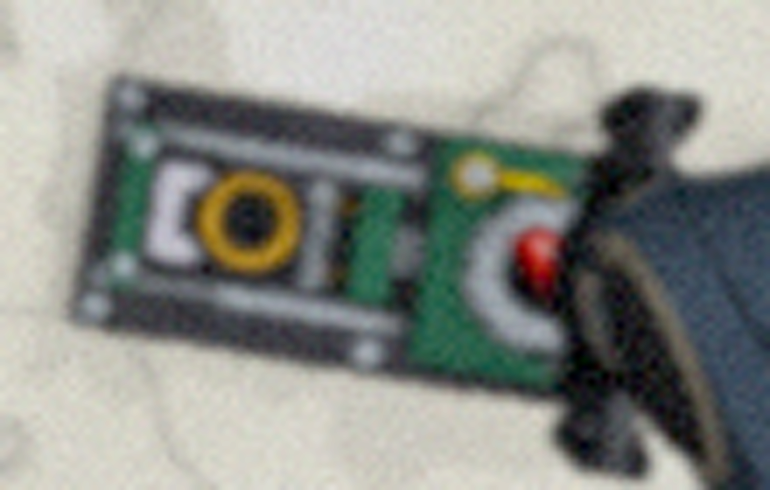

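Run:
```python
from h import *
from plant import robot
robot.move_straight([*KN,.25],vel=.25)
robot.goto([.52,.13,.28],[np.pi,0,-A]); s=robot.sense(); print(s["t"],s["joint_pos"].round(2))
f=robot.grab_frame("scene"); zoom(f,(200,115,300,190),8,"pics/s4.png"); np.savez("scene4.npz",**f)
f=robot.grab_frame("top"); zoom(f,(240,205,350,275),7,"pics/t4.png");np.savez("top4.npz",**f)
```

```text
13.2 [ 0.28  0.29 -0.74  1.78  0.21  1.15 -0.7 ]
```

View pics/s4.png

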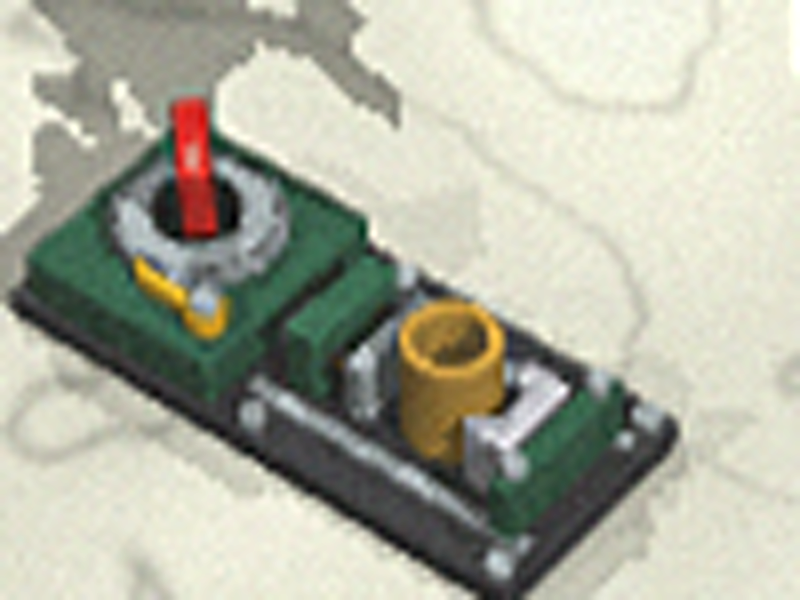

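View pics/t4.png

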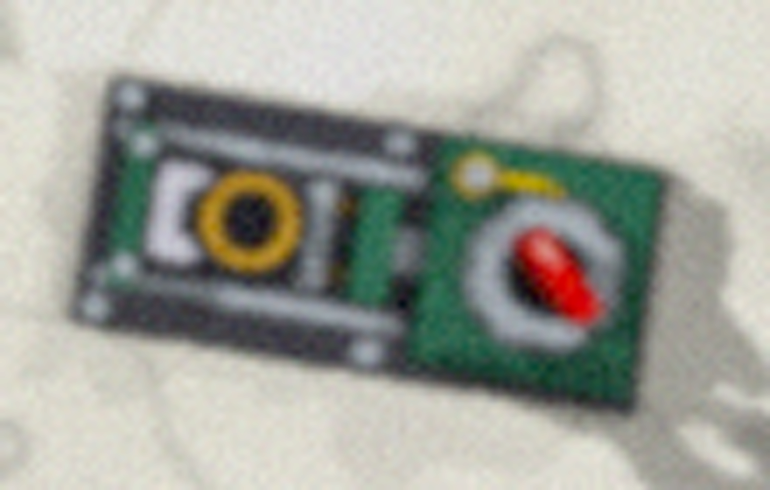

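```bash
cat >> h.py <<'E'
def baryaw(f):
    hsv=cv2.cvtColor(f["image"],cv2.COLOR_RGB2HSV); h,s,v=cv2.split(hsv)
    C=cloud(f)
    m=((h<7)|(h>173))&(s>130)&(v>50)&(np.hypot(C[...,0]-KN[0],C[...,1]-KN[1])<.05)&(C[...,2]>.083)
    vv,uu=np.nonzero(m); q=onplane(f,np.c_[uu,vv],.091)[:,:2]
    (cx,cy),_,_=cv2.fitEllipse(q.astype(np.float32)*1000)
    c=q.mean(0); w,V=np.linalg.eigh(np.cov((q-c).T)); d=V[:,1]
    d=d*np.sign(d[1]) ; ang=np.arctan2(d[0],d[1]) # cw angle from world +y
    return len(q),c.round(4),(ang-A).round(3),np.sqrt(w).round(4)
E
python3 - <<'E'
from h import *
for n in ("scene0","top0","scene4","top4"):
    print(n,baryaw(np.load(n+".npz")))
E
```

```text
scene0 (48, array([ 0.4998, -0.1712]), np.float64(0.015), array([0.0052, 0.0123]))
top0 (68, array([ 0.4955, -0.1715]), np.float64(0.031), array([0.0041, 0.012 ]))
scene4 (38, array([ 0.4978, -0.1703]), np.float64(0.864), array([0.0035, 0.014 ]))
top4 (71, array([ 0.495 , -0.1714]), np.float64(0.763), array([0.0042, 0.0118]))
```

Run:
```python
from h import *
from plant import robot
for z in (.2,.13,.071):
  for y in (-A,-.963,2.178,2.178-2*np.pi):
    q=robot.inverse_kinematics([*KN,z],[np.pi,0,y]); print(z,y,None if q is None else np.round(q,2))
```

```text
0.2 -0.178 [ 0.76  0.34 -0.63  1.91  0.24  0.97 -0.15]
0.2 -0.963 [ 0.66  0.31 -0.49  1.91  0.18  0.96 -0.88]
0.2 2.178 [ 1.08  0.48 -1.08  1.89  0.49  1.06  1.98]
0.2 -4.105185307179586 [ 1.08  0.48 -1.08  1.89  0.49  1.06  1.98]
0.13 -0.178 [ 0.72  0.42 -0.59  1.97  0.31  0.83 -0.22]
0.13 -0.963 [ 0.62  0.4  -0.46  1.98  0.24  0.81 -0.94]
0.13 2.178 [ 1.03  0.58 -1.04  1.96  0.62  0.96  1.86]
0.13 -4.105185307179586 [ 1.03  0.58 -1.04  1.96  0.62  0.96  1.86]
0.071 -0.178 [ 0.67  0.51 -0.54  2.02  0.39  0.72 -0.29]
0.071 -0.963 [ 0.59  0.49 -0.43  2.02  0.31  0.69 -1.  ]
0.071 2.178 [ 0.98  0.67 -0.98  2.    0.74  0.88  1.77]
0.071 -4.105185307179586 [ 0.98  0.67 -0.98  2.    0.74  0.88  1.77]
```

Run:
```python
from h import *
from plant import robot
k=[.4968,-.171]
robot.grip(.5)
robot.goto([*k,.2],[np.pi,0,2.178+.1]); s=robot.sense(); q=s["joint_pos"].copy(); print(s["t"],s["tcp_rot"])
q[6]-=.1; robot.move_joints(q); s=robot.sense(); print(s["t"],s["tcp_rot"],s["tcp_pos"])
robot.move_straight([*k,.071],vel=.15,attitude=[np.pi,0,2.178]); s=robot.sense(); print(s["t"],s["joint_pos"].round(3),s["wrist_force"],s["torque"],s["tcp_pos"],s["tcp_rot"])
robot.grip(0,40); s=robot.sense(); print(s["t"],s["opening"],s["wrist_force"],s["torque"],s["tcp_rot"])
f=robot.grab_frame("scene"); zoom(f,(200,115,300,190),8,"pics/s5.png")
```

```text
15.9917 [3.14145232e+00 1.43953463e-04 2.27838116e+00]
16.2417 [3.14137588e+00 2.85935643e-04 2.18127070e+00] [ 0.49708107 -0.17030123  0.20021952]
17.25 [ 0.956  0.647 -0.942  2.001  0.702  0.855  1.797] [-0.11594629  0.41190118 -0.22240412] [0.01673516 0.04560172 0.0168113 ] [ 0.49755826 -0.17092309  0.07177619] [3.14042566e+00 1.14570950e-03 2.17819185e+00]
17.6083 0.1560840920674523 [-0.43449439 -0.98199194  5.64412803] [-0.11182545  0.06165664  0.01854378] [3.14095314e+00 1.80223973e-03 2.17766117e+00]
```

View pics/s5.png

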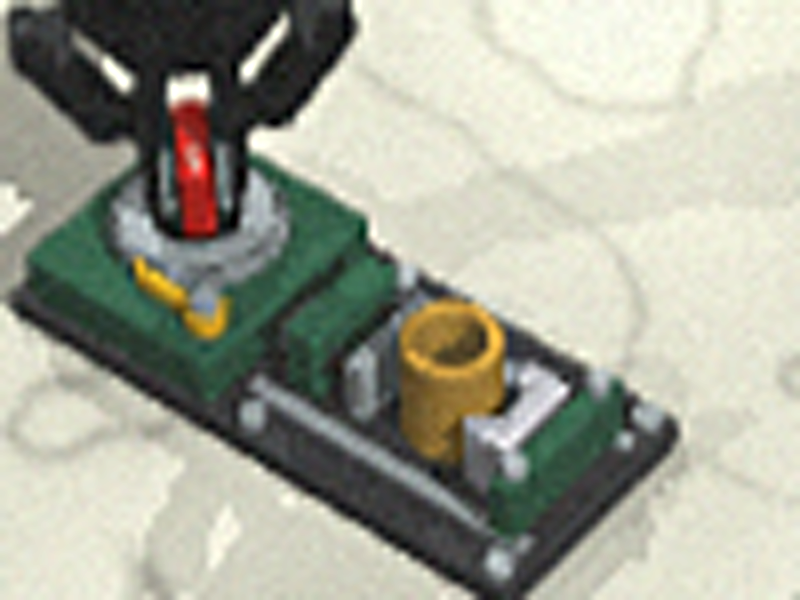

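```bash
cat > turn.py <<'E'
from h import *
from plant import robot
def to(theta,n=4):
    # q7 for knob angle theta: q7 = 1.797+0.785-theta
    s=robot.sense(); q=np.array(s["joint_pos"]); q=QB.copy(); q[6]=QB[6]-(theta-.785)
    robot.move_joints(q); robot.sleep(.05)
    T=[];F=[]
    for i in range(n):
        s=robot.sense(); T.append(s["torque"]); F.append(s["wrist_force"]); robot.sleep(.02)
    T=np.mean(T,0);F=np.mean(F,0)
    print(f"{s['t']:.2f} th {theta:.3f} yaw-th {2.963-s['tcp_rot'][2]:.3f} Tz {T[2]:.4f} e7 {s['effort'][6]:.4f} F {F.round(2)} T {T.round(3)}",flush=True)
    return T[2]
import os
if os.path.exists("qb.npy"): QB=np.load("qb.npy")
else: QB=np.array(robot.sense()["joint_pos"]); np.save("qb.npy",QB)
E
python3 - <<'E'
from turn import *
print(QB.round(4))
for th in np.arange(.785,.785+.262*2+.2,.0655*2): to(th)
E
```

```text
[ 0.9564  0.6465 -0.9416  2.0004  0.7023  0.8559  1.7971]
18.01 th 0.785 yaw-th 0.785 Tz -0.0159 e7 0.0137 F [ 0.33 -0.4   1.54] T [ 0.003  0.044 -0.016]
18.38 th 0.916 yaw-th 0.914 Tz 0.0364 e7 -0.0190 F [ 0.84 -2.21  0.69] T [-0.333 -0.177  0.036]
18.76 th 1.047 yaw-th 1.045 Tz 0.0276 e7 -0.0228 F [ 2.37 -4.19 -0.4 ] T [-0.792 -0.478  0.028]
19.13 th 1.178 yaw-th 1.177 Tz -0.0088 e7 -0.0080 F [ 2.76 -5.4  -1.2 ] T [-1.041 -0.566 -0.009]
19.51 th 1.309 yaw-th 1.308 Tz -0.0077 e7 -0.0084 F [ 2.98 -6.76 -0.66] T [-1.251 -0.639 -0.008]
19.88 th 1.440 yaw-th 1.440 Tz 0.0190 e7 -0.0116 F [ 3.01 -6.46 -0.88] T [-1.391 -0.654  0.019]
```

Run:
```python
from turn import *
for th in (1.571+.04,1.571+.131,1.833+.04):
    to(th)
    if robot.sense()["effort"][6]<-.08: break
f=robot.grab_frame("scene"); zoom(f,(200,115,300,190),8,"pics/s6.png"); np.savez("scene6.npz",**f)
f=robot.grab_frame("top"); zoom(f,(240,205,350,275),7,"pics/t6.png")
```

```text
20.28 th 1.611 yaw-th 1.611 Tz 0.0120 e7 -0.0127 F [ 2.7  -8.46 -0.87] T [-1.635 -0.61   0.012]
20.65 th 1.702 yaw-th 1.702 Tz 0.0073 e7 -0.0143 F [ 2.52 -8.79 -0.71] T [-1.743 -0.568  0.007]
21.05 th 1.873 yaw-th 1.874 Tz 0.0131 e7 -0.0147 F [  2.12 -10.    -0.  ] T [-1.942 -0.458  0.013]
```

View pics/s6.png

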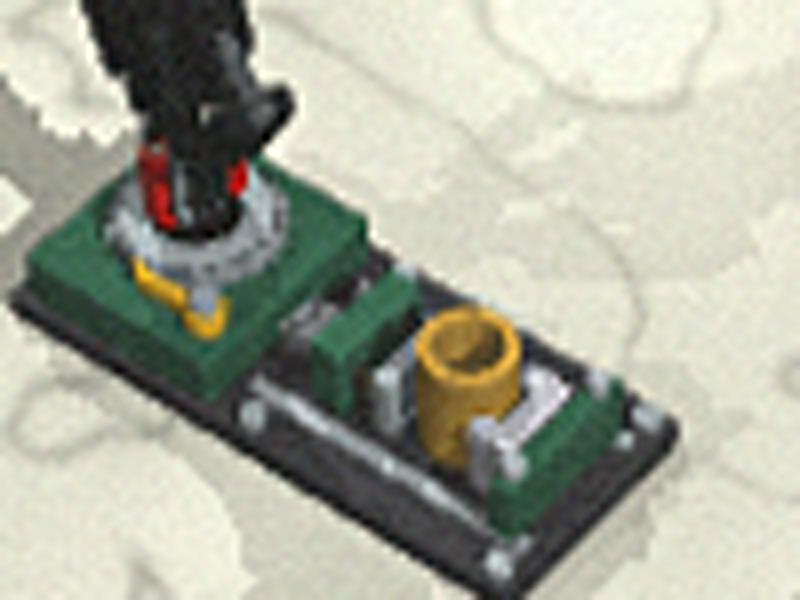

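View pics/t6.png

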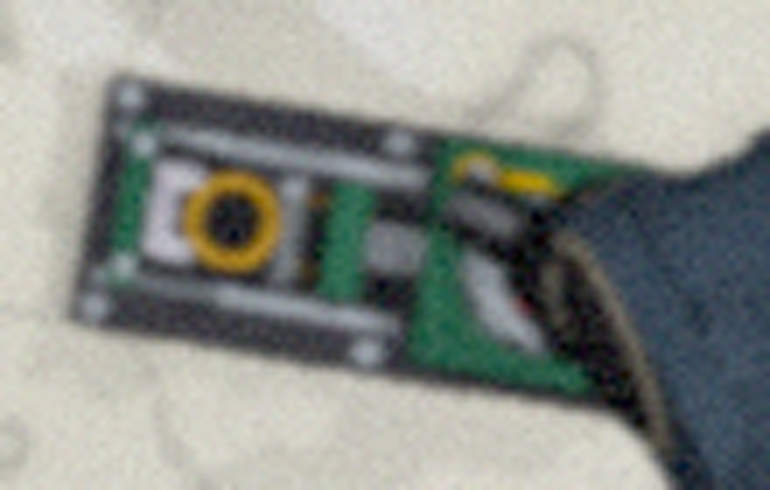

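Run:
```python
from h import *
from plant import robot
s=robot.sense(); p=s["tcp_pos"]; print(p)
robot.grip(.35); s=robot.sense(); print(s["t"],s["tcp_pos"],s["wrist_force"],s["torque"],s["effort"][6])
p=s["tcp_pos"]
robot.move_straight([p[0]-.0007,p[1]-.0013,p[2]],vel=.05)
robot.grip(0,40); robot.sleep(.1); s=robot.sense(); print(s["t"],s["opening"],s["tcp_pos"],s["wrist_force"],s["torque"],s["effort"][6],2.963-s["tcp_rot"][2])
np.save("qb.npy",s["joint_pos"]); np.save("th0.npy",2.963-s["tcp_rot"][2])
```

```text
[ 0.49767044 -0.17504064  0.07193147]
21.475 [ 0.49699152 -0.17014974  0.07171016] [ 0.84339076  0.18139407 -0.32845844] [-0.02490116  0.0055006   0.02558877] 0.00608114802162163
22.1 0.15202678065433506 [ 0.49498245 -0.17364931  0.07187458] [-4.1082198  -3.62199278  5.09614118] [-0.8122844   0.79864521  0.03133652] -0.023835839820094407 1.8749543327624807
```

```bash
python3 - <<'E'
from h import *
from plant import robot
robot.grip(.35)
robot.move_straight([.4940,-.1734,.0715],vel=.05); s=robot.sense(); print(s["tcp_pos"],2.963-s["tcp_rot"][2],s["wrist_force"],s["torque"],s["effort"][6])
robot.grip(0,40); robot.sleep(.1); s=robot.sense(); print(s["t"],s["opening"],s["tcp_pos"],s["wrist_force"],s["torque"],s["effort"][6],2.963-s["tcp_rot"][2])
np.save("qb.npy",s["joint_pos"]); np.save("th0.npy",2.963-s["tcp_rot"][2])
E
sed -i 's/QB\[6\]-(theta-.785)/QB[6]-(theta-float(np.load("th0.npy")))/' turn.py
python3 - <<'E'
from turn import *
for th in (1.91,1.964,2.03,2.094+.04):
    to(th)
    if robot.sense()["effort"][6]<-.08: break
E
```

```text
[ 0.49379651 -0.17345501  0.07136372] 1.873512132829222 [ 0.32962751  0.06435596 -0.58982612] [-0.02280354 -0.07348367  0.0014975 ] 0.004643562133423984
23.0333 0.15582047322170903 [ 0.49402349 -0.17337344  0.07157185] [-0.09334148  0.55811827  0.44603592] [-0.01329873  0.16839921 -0.04198585] 0.007680270646233112 1.8734033746638385
23.38 th 1.910 yaw-th 1.909 Tz 0.0109 e7 -0.0148 F [-0.46 -0.32  1.25] T [0.004 0.061 0.011]
23.75 th 1.964 yaw-th 1.963 Tz -0.0027 e7 -0.0209 F [-0.23  0.16  0.86] T [ 0.068  0.065 -0.003]
24.12 th 2.030 yaw-th 2.028 Tz 0.0400 e7 -0.0458 F [-0.46  0.58  0.82] T [0.077 0.058 0.04 ]
24.48 th 2.134 yaw-th 2.131 Tz 0.0961 e7 -0.0777 F [-0.17  0.75  0.81] T [0.129 0.019 0.096]
```

Run:
```python
from turn import *
to(2.19);to(2.25,8)
f=robot.grab_frame("scene"); zoom(f,(200,115,300,190),8,"pics/s7.png"); np.savez("scene7.npz",**f)
f=robot.grab_frame("top"); zoom(f,(240,205,350,275),7,"pics/t7.png"); np.savez("top7.npz",**f)
```

```text
24.85 th 2.190 yaw-th 2.188 Tz 0.0874 e7 -0.1003 F [ 0.61  0.6  -0.  ] T [ 0.182 -0.025  0.087]
25.28 th 2.250 yaw-th 2.249 Tz 0.1242 e7 -0.1227 F [0.83 1.35 0.08] T [ 0.263 -0.084  0.124]
```

View pics/s7.png

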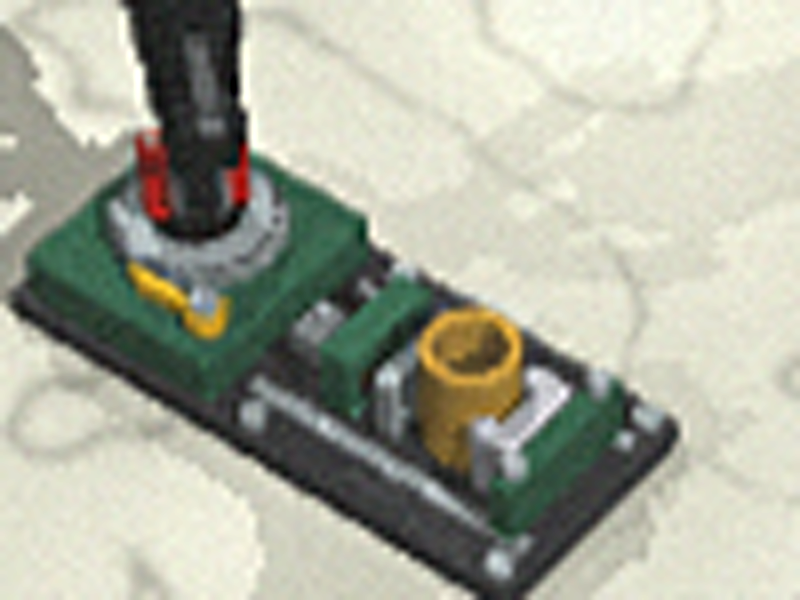

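View pics/t7.png

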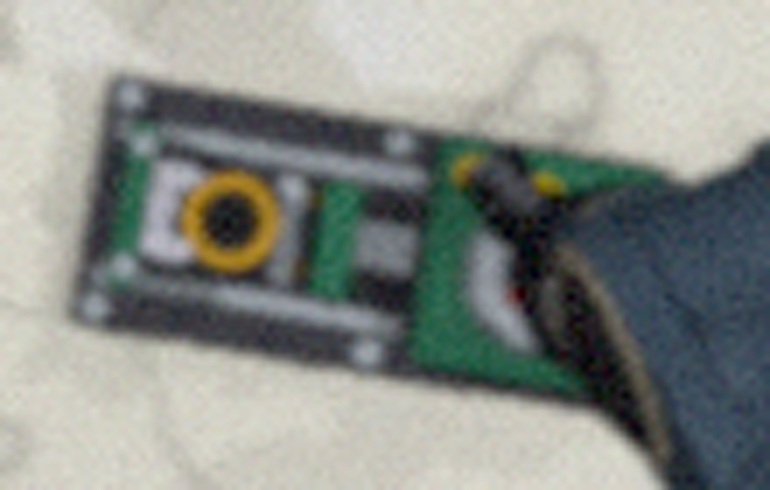

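Run:
```python
from turn import *
for th in (2.31,2.34,2.37,2.40,2.43,2.40,2.37,2.34,2.31): to(th)
```

```text
25.75 th 2.310 yaw-th 2.309 Tz 0.1095 e7 -0.1399 F [ 1.26  1.27 -0.34] T [ 0.341 -0.202  0.109]
26.12 th 2.340 yaw-th 2.339 Tz 0.0849 e7 -0.1042 F [ 1.24  1.47 -0.1 ] T [ 0.43  -0.24   0.085]
26.48 th 2.370 yaw-th 2.369 Tz 0.1273 e7 -0.1667 F [ 1.39  2.42 -0.9 ] T [ 0.493 -0.3    0.127]
26.85 th 2.400 yaw-th 2.399 Tz 0.1810 e7 -0.1758 F [ 1.51  2.66 -0.48] T [ 0.554 -0.366  0.181]
27.22 th 2.430 yaw-th 2.429 Tz 0.1511 e7 -0.1870 F [ 2.26  2.95 -0.76] T [ 0.617 -0.425  0.151]
27.58 th 2.400 yaw-th 2.400 Tz 0.1910 e7 -0.1926 F [ 2.2   3.46 -1.31] T [ 0.692 -0.483  0.191]
27.95 th 2.370 yaw-th 2.371 Tz 0.1670 e7 -0.1657 F [ 2.64  3.71 -1.47] T [ 0.765 -0.54   0.167]
28.32 th 2.340 yaw-th 2.341 Tz 0.1004 e7 -0.0945 F [ 2.83  3.58 -1.05] T [ 0.811 -0.583  0.1  ]
28.68 th 2.310 yaw-th 2.311 Tz -0.2448 e7 0.2460 F [ 2.67  3.73 -1.14] T [ 0.849 -0.565 -0.245]
```

Run:
```python
from turn import *
to(2.335)
robot.grip(.35); p=robot.sense()["tcp_pos"]
robot.move_straight([p[0],p[1],.25],vel=.15)
robot.goto([.52,.13,.28],[np.pi,0,1.0]); s=robot.sense(); print(s["t"],s["joint_pos"].round(2))
f=robot.grab_frame("scene"); zoom(f,(200,115,300,190),8,"pics/s8.png"); np.savez("scene8.npz",**f); print(baryaw(f))
f=robot.grab_frame("top"); zoom(f,(240,205,350,275),7,"pics/t8.png"); np.savez("top8.npz",**f); print(baryaw(f))
```

```text
29.05 th 2.335 yaw-th 2.334 Tz 0.0729 e7 -0.0621 F [ 3.12  4.16 -0.87] T [ 0.891 -0.633  0.073]
31.8917 [ 0.59  0.46 -1.22  1.77  0.46  1.24  0.25]
(59, array([ 0.4993, -0.1688]), np.float64(-0.909), array([0.0056, 0.0123]))
(64, array([ 0.4949, -0.1696]), np.float64(-0.842), array([0.0042, 0.0109]))
```

View pics/s8.png

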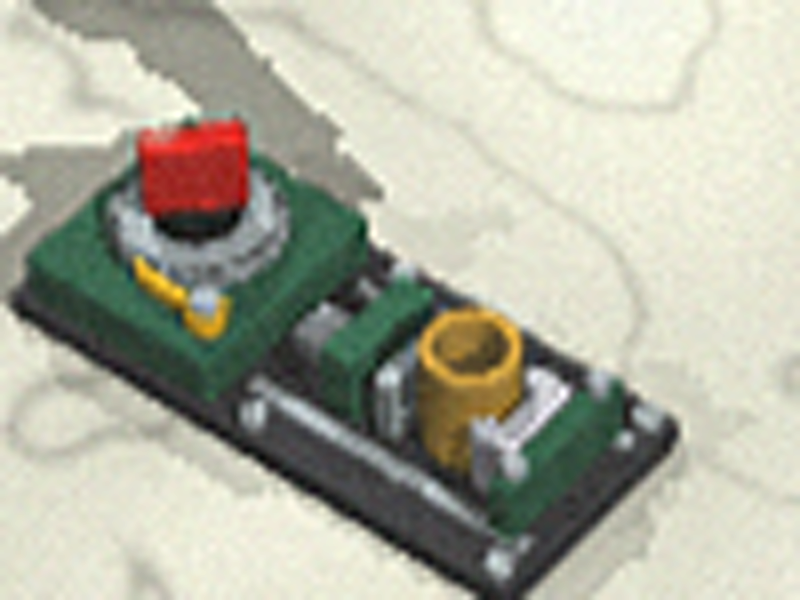

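View pics/t8.png

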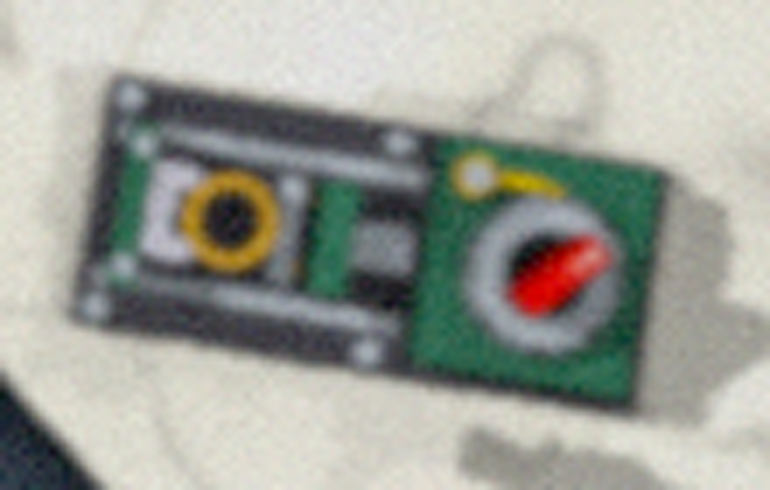

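Run:
```python
from h import *
# carriage back/front edges along the clamp axis: sample green-ness on a line at z=.05 plane
for n in ("top4","top7","top8","scene4","scene7","scene8"):
    p=f"{n}.npz"
    f=np.load(p); im=f["image"].astype(np.float32)
    ys=np.arange(-.05,.03,.0005); G=0
    for x in np.arange(-.018,.0121,.002):
        P=np.array([[*W(x-.002,y),.05] for y in ys]); uv=proj(f,P).astype(np.float32)
        s=cv2.remap(im,uv[None,:,0],uv[None,:,1],cv2.INTER_LINEAR)[0]; G=G+(s[:,1]-s[:,0])
    G=G/16; g=np.where((ys>-.045),G,0)
    w=np.clip(g-.5*g[ys>-.03].max(),0,None)*(ys>-.034); 
    print(n,"carriage centroid y",(1000*(w*ys).sum()/w.sum()).round(2),"peak",g.max().round(1))
for n in ("scene4","top4","scene8","top8","scene0","top0"):
    f=np.load(n+".npz"); hsv=cv2.cvtColor(f["image"],cv2.COLOR_RGB2HSV); h,s,v=cv2.split(hsv)
    m=((h<8)|(h>172))&(s>120); vv,uu=np.nonzero(m); q=onplane(f,np.c_[uu,vv],.091)[:,:2]; q=q[np.hypot(*(q-[.4945,-.172]).T)<.05]
    r=cv2.minAreaRect((q*1000).astype(np.float32)); print(n,len(q),np.round(r[0],1),np.round(r[1],1),round(r[2],1))
```

```text
top4 carriage centroid y -13.52 peak 38.7
top7 carriage centroid y 2.88 peak 37.8
top8 carriage centroid y 3.79 peak 40.0
scene4 carriage centroid y -15.1 peak 31.3
scene7 carriage centroid y -5.25 peak 31.7
scene8 carriage centroid y -3.82 peak 31.8
scene4 68 [ 507.8 -163.6] [68.5 13.1] 34.3
top4 93 [ 495.2 -170.5] [41.8 20.3] 44.1
scene8 145 [ 510.5 -162.9] [47.1 39.6] 30.0
top8 94 [ 497.3 -169.8] [21.9 38.6] 43.4
scene0 123 [ 509.9 -162.7] [59.2 34.2] 35.8
top0 89 [ 497.3 -171.2] [42.9 19.8] 89.3
```

Run:
```python
from plant import robot
s=robot.sense(); print(s["t"],s["wrist_force"].round(2))
robot.close_job(); print("handed in")
```

```text
31.9917 [-0.47 -0.61 -0.4 ]
the job is handed in; nothing more can be done
handed in
```

The job is handed in at 32 s. The bush stands upright in the clamp, released and pressed into the V. The knob rests on tooth 9, two clicks past the point where the bush came tight.

**How it went:** I found the clamp and bush in the two views. I set the bush down 10 mm short of the V, then turned the knob clockwise with one regrasp to recentre on its axis. The torque rose steadily from about tooth 7.5 (about 0.37 N m per rad, against the 0.38 given for a tight bush), so I stopped after clicks 8 and 9.

**Last checks:**
- **Pawl:** turning the knob back slightly met firm resistance (−0.25 N m), so the pawl was holding. After I let go, the carriage stood 0.9 to 1.4 mm further on than at the last picture before click 9 (1.0 mm expected), so it did not fall back.
- **Clamping force:** I put it at about 13 N from the torque; it was not measured directly.
- **Robot:** the arm is clear and the wrist force is near zero.

**What failed or disagreed:**
- **Knob bumped:** on the first move over to the knob, the arm swept the bar and turned it about 3 teeth clockwise. The bush was already released and the pad had not yet reached it. I did not see the contact, so I cannot rule out that the arm brushed the pawl or anything else during that sweep.
- **Knob position:** the averaged camera position was about 3.5 mm off, which gave up to 10 N of sideways force until I regrasped.
- **Bar angle:** the final bar angle in the images read 2.23 to 2.30 rad against the expected 2.34 to 2.36. I relied on the carriage position and the pawl resistance instead.
- **Bystanders:** I did not measure the tin, screwdriver or spanner again at the end; no planned move went near them.

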